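# Scan a carton in at the bicycle workshop bench

### The arm

A 6-joint arm with a two-finger parallel gripper is mounted at the origin on the work surface. World frame = base frame: x ahead of the robot, y to its left, z up, the work surface at z = 0. Lengths are in m, angles in rad, forces in N, time in s.
With the tool pointing down it reaches from about 0.3 to 0.775 m from the base axis. Payload 14.6 kg.
Tool frame: the origin (TCP) lies on the centre line of the jaws, within the pads' length; the fingertips stand 25 mm ahead of it and the grasp point (between the pads) lies 6 mm ahead of it (ctrl.tip_reach is the distance from the TCP to the fingertips, in m); z points along the fingers, y is the line along which they close (so a half turn about z gives the same grasp; the last joint's range is limited). The gripper opens to 94 mm and grips with 3 to 60 N. Pads are 16 mm wide; open, the fingers measure 119 mm over their backs; the gripper's body (75 mm by 177 mm) begins 78 mm behind the grasp point.
Start: joints at [-1.369, 0.3, 1.521, -0, 1.321, -0.067], TCP at [0.146, -0.53, 0.23] pointing down, gripper open.
Joint ranges: [-3.03, 3.03], [-0.79, 2.21], [0.23, 2.52], [-1.04, 4.18], [0, 3.07], [-2.55, 2.55]. Speed limits (rad/s): [2.22, 2.22, 2.57, 3.14, 3.14, 3.14].

### API

Orientations are given as [roll, pitch, yaw] about the fixed x, y, z axes, in that order (R = Rz(yaw) Ry(pitch) Rx(roll)).
In Python, from station import ctrl gives the robot as it stands. The module is installed in compiled form; this text tells all that it offers.
- The arm moves only by the tool apply_moves, never from a script. Its argument "deltas" is a list of rows, each a list of 7 numbers: the closure in counts, from 0 (fully open) to 255 (shut), then the shift along the world's x, y, z in cm, then the turn, a rotation vector about the world's x, y, z in rad. In form: [[jaw, tx, ty, tz, ax, ay, az], ...]. A call has 1 to 10 rows; each row shifts and turns the commanded pose from where the row before left it; what a row does not reach is not made up. A row lasts 1/10 s, in which the tool goes at most 50 mm and 8.59 degrees, less where a joint would pass 70% of its speed; a pose out of reach is approached as far as the arm can. A call with a gripper value outside its range is refused whole. The fingers move at their own pace and stop on an object; "grip_force" is the grip in N (left out, the last holds). Time passes only in rows, so rows that do not move let the fingers close. It gives the time, the measured TCP pose, the force, the opening and the grip force at its end, in the units of the state.
- ctrl.get_obs(): the state, without advancing time (a new reading comes with each control period).
- ctrl.camera(name): name is "scene" or "side" or "wrist"; returns a dict with "img" (384x512x3 uint8, red, green, blue), "K" (3x3 intrinsics, pixels), "pose" (4x4, takes a point from camera to world coordinates); the wrist camera has in their place "hand_eye" (4x4, takes a point from camera to tool coordinates, whose origin is the TCP and whose axes are the flange's). Camera axes: x right, y up, looking along -z (the intrinsics and any distortion apply to the point x, -y, -z); pixel columns grow to the right and rows downward; lengths in m; the calibration is good to about 2 mm. A picture is of the moment at which its call begins: read the wrist's pose just before it. There is no depth.
- ctrl.hand_in(): hands the job in; it is judged then, once.
The state is a dict: "time_s": time; "qpos": joint angles; "joint_vel": joint speeds; "tau": joint torques, N m; "ee_pos": TCP position; "eef_rot": TCP orientation; "force": force on the tool from outside, world axes, zero at the start; "moment": the same for the moment, N m; "grip_width": finger opening in m; "grip_force": force on a finger pad.
Only numpy, scipy, OpenCV 4.12 (cv2) and the standard library are available. Lean on these libraries where they do the work, as an engineer would, in place of code of your own. Each camera call takes 0.05 s, during which the arm holds its last target. There are 200 camera calls.

### The job

Book in the tallest carton: lift the barcode scanner up off its hook, hold it still for two seconds about 8 cm above the middle of the label on top of that carton, with its window pointing straight down and its wide head in line with the length of the label, so that the scan line crosses all the bars. Then hang the scanner back on its hook by its eye and let go. Do not touch the carton with the scanner, and do not disturb the cartons and other things on the bench.

Things in the scene. Friction and masses are not known exactly. Their poses are not given: they have to be found in the camera images.
- scanner: Grey hand-held barcode scanner, 179 mm long, 0.19 kg (0.13 to 0.27), hanging upright by the eye at its top. Origin: centre of the scan window in its lower end face; z up towards the eye (it scans along -z); y along the wide head and the scan line; x through its thickness. Head 76 (y) x 36 mm (x), z 0 to 42 mm; neck 58 x 33 mm up to z 58 mm. It looks the same turned half round about z.
- scanner_grip (a point): Middle of the grip on the scanner's straight handle, 115 mm above the window, axes as the scanner. The handle is 36 mm (y) x 28 mm (x), from z 58 to 142 mm above the window. The hook runs along x just above the handle, so take the handle by its two y sides, with the fingers either side of the hook.
- scanner_eye (a point): Centre of the underside of the eye's crossbar, 172 mm above the window, axes as the scanner; it rests on the hook bar. The eye is a closed black frame in the scanner's yz plane, 38 mm wide and 10 mm thick (x); its opening is 28 mm wide (y) and 30 mm high (z 142 to 172 mm above the window) under a 7 mm crossbar. The hook passes through it along x.
- stand: Hook stand fixed to the bench: steel base plate 120 mm wide (y), 8 mm thick, x -130 to +40 mm; 30 mm square aluminium post, 246 mm tall with its cap; flat steel hook bar on the post. Origin: on the bench under the post's axis, z up. The hook points along the stand's -x.
- hook_seat (a point): Seat of the eye on the hook bar: middle of the bar's top face, 236 mm above the bench, 95 mm from the post's axis; axes as the stand. The bar is level, 12 mm wide (y), 5 mm thick, from x +76 mm (post side) to x -21 mm. To unhook: lift the eye by 10 to 25 mm, then draw it out along -x past the tip; to hang, the reverse. At the start the eye sits within 8 mm of here along x.
- hook_tip (a point): Top of the hook's upturned tip, 23 mm in front of the seat (-x) and 10 mm above the bar's top face; the tip is 12 mm wide (y) and 4 mm thick. Axes as the stand.
- carton: The tallest carton: brown cardboard box 100 mm (x) x 130 mm (y) x 90 mm high, loose, 0.55 kg. Origin: centre of its underside, z up. The white barcode label lies on its top.
- label (a point): Centre of the label on the top of the tallest carton, 91 mm above the bench, at x -18, y +15 mm from the carton's middle; axes as the carton. The label is 80 mm long (y) and 45 mm wide (x); the bars run along x and follow one another along y.
- flat_box: Bystander: flat carton 150 x 150 x 26 mm with a label. Origin: centre of its underside.
- long_box: Bystander: long carton 190 (x) x 66 (y) x 45 mm with a label. Origin: centre of its underside.
- lube: Bystander: white bottle with black cap, 42 mm across, 125 mm tall. Origin: centre of its underside.
- parts_bowl: Bystander: steel parts bowl 110 mm across, 32 mm high. Origin: centre of its underside.
- hex_key: Bystander: T-handle hex key with red handle, 175 mm long, lying on the bench. Origin near its middle, on the bench.
Things that resemble listed ones, but are neither listed nor needed, are in the scene too. Several things have the shape of the scanner; the one meant has the colours described above.

How it is judged:
By the outcome, as a careful person would: the job done as asked, in the order asked, and still so for the second after the job is handed in, with the robot touching nothing.
It also fails if it takes over 64 s, if anything falls off the work surface, if the arm or the gripper's body presses on something with over 40 N, if the wrist force passes 120 N, or if a joint passes its speed limit or range.

## Working session

There is one attempt and no reset: what is moved stays moved. The work goes in short steps, Python scripts to look and compute and a tool call to move; the robot and the scene stay as the last step left them, time stands still between calls to the robot, and variables do not carry over. Pictures are saved under pics/ and viewed, at most 10 in all, crops included, and the job is handed in when it is done.

Besides the shell and the picture viewer there is one more tool, called after ">>>" as name(argument=value, ...), one argument or row to a line, values as JSON. apply_moves: Moves the arm, as the interface text tells. Its arguments: {"type":"object","properties":{"deltas":{"type":"array"},"grip_force":{"type":"number"}},"required":["deltas"]}

```bash
mkdir -p pics; python3 - <<'E'
from station import ctrl
import cv2,numpy as np
np.set_printoptions(precision=4,suppress=True)
o=ctrl.get_obs();print(o)
ims=[]
for n in("scene","side","wrist"):
    c=ctrl.camera(n);cv2.imwrite(f"pics/{n}0.png",c["img"][:,:,::-1]);np.savez(f"{n}0.npz",**c)
    print(n,c["K"],c.get("pose",c.get("hand_eye")),[k for k in c])
E
```

```text
{'time_s': 0.0, 'qpos': array([-1.3686,  0.3005,  1.5216,  0.    ,  1.3207, -0.0666]), 'joint_vel': array([ 0.0019, -0.0002, -0.0001, -0.0014,  0.0009,  0.0002]), 'tau': array([ -0.0037, -53.1815, -35.2741,   0.0707,   0.0244,  -0.0001]), 'ee_pos': array([ 0.146 , -0.53  ,  0.2299]), 'eef_rot': array([-3.1404, -0.0001,  0.2688]), 'force': array([ 0.2273,  0.4136, -0.7316]), 'moment': array([-0.0301,  0.0646,  0.0008]), 'grip_force': 0.0, 'grip_width': 0.0938421321793052}
scene [[445.1266   0.     254.0381]
 [  0.     445.1266 194.8819]
 [  0.       0.       1.    ]] [[ 0.2524 -0.5057  0.825   1.5466]
 [ 0.9676  0.1255 -0.2191 -0.262 ]
 [ 0.0073  0.8536  0.521   0.7897]
 [ 0.      0.      0.      1.    ]] ['img', 'K', 'pose']
side [[484.0454   0.     253.8012]
 [  0.     484.0454 194.8819]
 [  0.       0.       1.    ]] [[-0.8371  0.4038 -0.369   0.0794]
 [-0.547  -0.6134  0.5697  0.8192]
 [ 0.0037  0.6787  0.7344  1.1915]
 [ 0.      0.      0.      1.    ]] ['img', 'K', 'pose']
wrist [[327.6075   0.     254.0587]
 [  0.     327.6075 192.5106]
 [  0.       0.       1.    ]] [[ 0.0005  0.9598  0.2806  0.0818]
 [ 1.     -0.0005 -0.0001  0.0005]
 [ 0.      0.2806 -0.9598 -0.1543]
 [ 0.      0.      0.      1.    ]] ['img', 'K', 'hand_eye']
```

View pics/scene0.png

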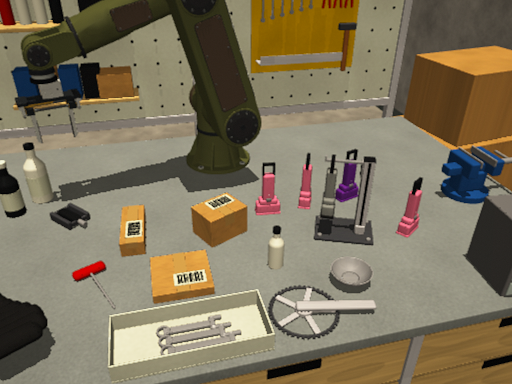

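View pics/side0.png

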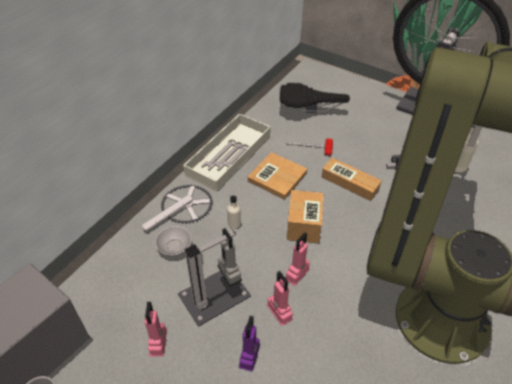

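The grey scanner hangs on the stand at scene (330,190) / side (230,258). Its look-alikes are pink at scene (268,190), (305,182) and (410,208), and purple at (347,178). Only the hanging one is grey. The tallest carton is at scene (220,218) / side (306,217). I'll confirm in an enlarged crop.

```bash
python3 - <<'E'
import cv2,numpy as np
a=cv2.imread("pics/scene0.png")[145:250,305:385];b=cv2.imread("pics/side0.png")[220:325,175:255]
f=lambda i:cv2.resize(i,None,fx=5,fy=5,interpolation=cv2.INTER_CUBIC)
cv2.imwrite("pics/c1.png",np.hstack([f(a),f(b)]))
a=cv2.imread("pics/scene0.png")[185:250,185:255];b=cv2.imread("pics/side0.png")[185:250,280:350]
f=lambda i:cv2.resize(i,None,fx=5.7,fy=5.7,interpolation=cv2.INTER_CUBIC)
cv2.imwrite("pics/c2.png",np.hstack([f(a),f(b)]))
E
```

```text
(no output)
```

View pics/c1.png

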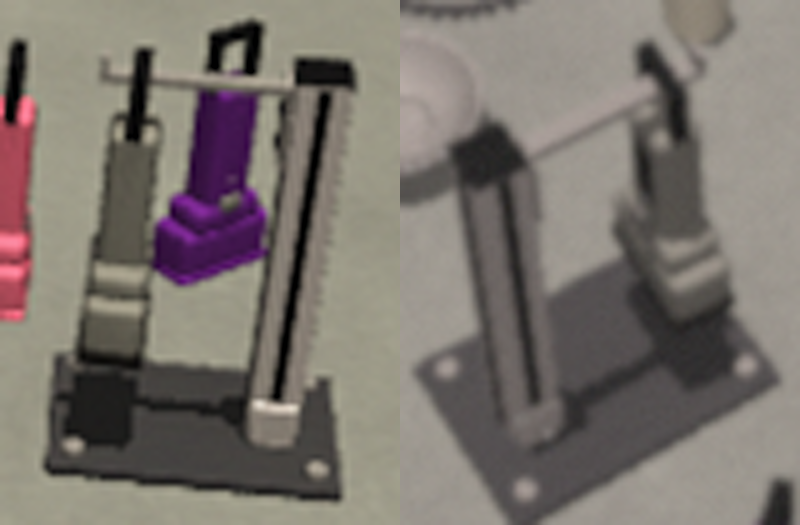

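View pics/c2.png

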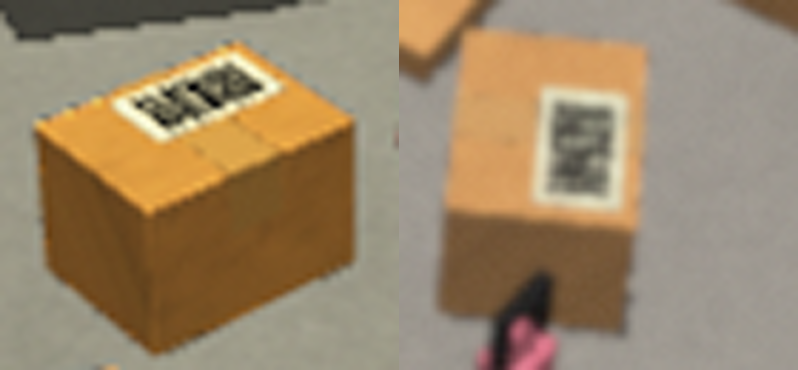

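The crops confirm it. The grey body with a black eye hangs on the hook bar: tip at c1 (103,62) left and (700,65) right. The tallest carton's label centre is at c2 (197,92) left and (583,149) right. Next I fit poses from the corner pixels.

```bash
cat >h.py <<'E'
import numpy as np
from scipy.optimize import least_squares
np.set_printoptions(precision=4,suppress=True)
C={n:dict(np.load(f"{n}0.npz")) for n in("scene","side")}
def proj(n,P):
    c=C[n];p=(np.asarray(P)-c["pose"][:3,3])@c["pose"][:3,:3]
    return np.c_[c["K"][0,2]-c["K"][0,0]*p[:,0]/p[:,2], c["K"][1,2]+c["K"][1,1]*p[:,1]/p[:,2]]
def pix(uv,off,f): return (np.array(uv,float)+.5)/f-.5+off
def T(p,P):
    c,s=np.cos(p[2]),np.sin(p[2]);P=np.asarray(P,float)/1000
    return np.c_[p[0]+c*P[:,0]-s*P[:,1],p[1]+s*P[:,0]+c*P[:,1],P[:,2]]
def fit(obs,x0):
    r=lambda p:np.concatenate([(proj(n,T(p,P))-uv).ravel() for n,P,uv in obs])
    s=least_squares(r,x0,loss="soft_l1")
    return s.x,s.cost,[ (proj(n,T(s.x,P))-uv).round(1).tolist() for n,P,uv in obs]
E
python3 - <<'E'
from h import *
st=[("scene",[(-130,-60,8),(40,-60,8),(-130,60,8),(-118,0,246),(0,0,244)],pix([(48,464),(338,490),(62,355),(103,61),(323,74)],(305,145),5)),
("side",[(40,-60,8),(-130,60,8),(-130,-60,8),(-118,0,246),(0,0,244)],pix([(15,370),(378,378),(232,255),(297,60),(88,150)],(175,220),5))]
# scene sees plate; initial yaw: stand +x ~ world +y
best=min((fit(st,[.6,.1,y]) for y in(1,1.5,2)),key=lambda r:r[1]);print(best)
p=best[0];print("seat",T(p,[(-95,0,236)]))
cx=[]
top=[(112,103),(232,52),(283,85),(162,140)]
for lab in([(-40.5,-25,91),(-40.5,55,91),(4.5,55,91),(4.5,-25,91)],[(4.5,55,91),(4.5,-25,91),(-40.5,-25,91),(-40.5,55,91)]):
  s=1 if lab[0][0]<0 else -1
  q=lambda x,y,z:(s*x,s*y,z)
  # scene: left,back,right,near
  ob=[("scene",lab+[q(-50,-65,90),q(-50,65,90),q(50,65,90),q(50,-65,90),q(50,-65,0),q(50,65,0)],
     pix(top+[(37,125),(232,42),(354,122),(150,213),(155,355),(354,262)],(185,185),5.7))]
  r=min((fit(ob,[.5,-.1,y]) for y in np.arange(-3,3,.7)),key=lambda r:r[1]);cx.append((r,s,lab))
r,s,lab=min(cx,key=lambda c:c[0][1]);print(r)
b=[("scene",)+x[1:] for x in ob][:1]
q=lambda x,y,z:(s*x,s*y,z)
# side: label corners TL,TR,BR,BL and centre ; box top corners
o2=[("side",[(-18,15,91)],pix([(184,149)],(280,185),5.7))]
print("side label resid",proj("side",T(r[0],o2[0][1]))-o2[0][2])
allc=[q(-50,-65,90),q(-50,65,90),q(50,65,90),q(50,-65,90)]
print("side corners pred (crop)",(proj("side",T(r[0],allc))-(280,185))*5.7+(399,0))
print("label",T(r[0],[(-18,15,91)]))
E
```

```text
(array([0.5782, 0.3204, 1.1617]), np.float64(17.33198407579511), [[[0.0, 0.0], [1.5, 0.6], [-1.3, -0.9], [1.0, -1.5], [0.7, -0.1]], [[-0.7, -0.5], [0.9, 0.1], [7.8, -5.2], [-0.1, -1.9], [0.0, 1.7]]])
seat [[0.5404 0.2332 0.236 ]]
(array([ 0.4729, -0.0823,  0.4551]), np.float64(1.7171995825092146), [[[-0.7, 0.2], [-0.0, -0.0], [0.3, 0.2], [-0.3, 0.1], [-0.8, 0.0], [0.7, -0.3], [0.3, -0.8], [-0.2, -0.3], [0.3, 0.8], [0.4, -0.2]]])
side label resid [[0.3886 0.0114]]
side corners pred (crop) [[647.5476  43.6249]
 [640.9171 226.8658]
 [446.953  207.907 ]
 [464.7599  26.7427]]
label [[ 0.4501 -0.0767  0.091 ]]
```

```bash
python3 - <<'E'
from h import *
st=[("scene",[(-130,-60,8),(40,-60,8),(-130,60,8),(40,60,8),(-118,0,246),(-15,0,233.5)],pix([(48,464),(338,490),(62,355),(330,378),(103,61),(291,85)],(305,145),5)),
("side",[(40,-60,8),(-130,60,8),(-118,0,246),(0,0,246)],pix([(15,370),(378,378),(297,52),(88,148)],(175,220),5))]
b=fit(st,[.58,.32,1.2]);print(b)
p=b[0];print("seat",T(p,[(-95,0,236)]),"tip",T(p,[(-118,0,246)]))
for dx in(-8,0,8):
  P=T(p,[(-95+dx,0,243),(-95+dx,0,205),(-95+dx,-38,64),(-95+dx,38,64)])
  print(dx,(proj("scene",P)-(305,145))*5,(proj("side",P)-(175,220))*5+(400,0))
E
```

```text
(array([0.5786, 0.3191, 1.1579]), np.float64(5.0810724232663835), [[[-0.4, 0.0], [1.1, 0.8], [-1.5, -0.8], [0.1, -0.3], [0.6, -1.4], [0.6, 0.8]], [[-0.5, -1.0], [1.1, -0.2], [0.2, -0.5], [0.1, 1.2]]])
seat [[0.5405 0.2321 0.236 ]] tip [[0.5313 0.2111 0.246 ]]
-8 [[131.1125  58.9503]
 [124.4746 120.0146]
 [100.1439 366.3708]
 [102.9631 296.4448]] [[670.2233  63.9144]
 [672.7539 110.2873]
 [645.9206 217.4725]
 [717.6753 314.9385]]
0 [[145.818   60.0685]
 [138.9402 121.1662]
 [114.1236 367.6852]
 [116.2802 297.6427]] [[656.4243  70.8313]
 [659.2744 117.16  ]
 [633.627  223.947 ]
 [705.1415 321.848 ]]
8 [[160.5485  61.1886]
 [153.4302 122.3198]
 [128.1259 369.0017]
 [129.618  298.8424]] [[642.5565  77.7828]
 [645.7292 124.0662]
 [621.2789 230.4502]
 [692.5504 328.789 ]]
```

>>> apply_moves(
  deltas=[
    [0, 1, 1.5, 2, 0, 0, 0],
    [0, 2, 3, 3, 0, 0, 0],
    [0, 2, 3, 3, 0, 0, 0],
    [0, 2, 3.5, 2, 0, 0, 0],
    [0, 2.4, 4, 2, 0, 0, 0],
    [0, 2.5, 4, 2, 0, 0, 0],
    [0, 2.5, 4, 2, 0, 0, 0],
    [0, 2.5, 4, 1, 0, 0, 0],
    [0, 2.5, 4, 0, 0, 0, 0],
    [0, 2.5, 4, 0, 0, 0, 0],
  ],
)

```text
time_s: 1.15
ee_pos: [0.364, -0.1809, 0.3995]
eef_rot: [3.141, -0.001, 0.269]
force: [-0.0, -0.7, 0.5]
grip_width: 0.0938
grip_force: 0.0
```

>>> apply_moves(
  deltas=[
    [0, 2.5, 4, 0, 0, 0, 0],
    [0, 2.5, 4, 0, 0, 0, 0.1],
    [0, 2.5, 4, 0, 0, 0, 0.1],
    [0, 2, 4, 0, 0, 0, 0.1],
    [0, 2, 4, 0, 0, 0, 0.1],
    [0, 2, 4, 0, 0, 0, 0.1],
    [0, 1.5, 4, 0, 0, 0, 0.1],
    [0, 1, 4, 0, 0, 0, 0.1],
    [0, 1, 4, 0, 0, 0, 0.1],
    [0, 0.5, 3.2, 0, 0, 0, 0.089],
  ],
)

```text
time_s: 2.15
ee_pos: [0.5387, 0.2114, 0.3985]
eef_rot: [-3.141, 0.001, 1.163]
force: [-0.1, -0.0, 0.8]
grip_width: 0.0938
grip_force: 0.0
```

>>> apply_moves(
  deltas=[
    [0, 0, 0, 0, 0, 0, 0],
    [0, 0, 0, 0, 0, 0, 0],
  ],
)

```text
time_s: 2.35
ee_pos: [0.5384, 0.2095, 0.3987]
eef_rot: [-3.141, 0.001, 1.158]
force: [-0.4, -1.8, 1.6]
grip_width: 0.0939
grip_force: 0.0
```

```bash
python3 - <<'E'
from station import ctrl
import cv2,numpy as np
from h import *
from scipy.spatial.transform import Rotation as R
o=ctrl.get_obs();c=ctrl.camera("wrist");print(o["ee_pos"],o["eef_rot"],o["time_s"])
W=np.eye(4);W[:3,:3]=R.from_euler("xyz",o["eef_rot"]).as_matrix();W[:3,3]=o["ee_pos"]
c["pose"]=W@c.pop("hand_eye");np.savez("wrist1.npz",**c)
C["wrist1"]=c
im=np.ascontiguousarray(c["img"][:,:,::-1]);cv2.imwrite("pics/w1raw.png",im)
p=[.5786,.3191,1.1579]
P=T(p,[(-95,0,236),(-118,0,246),(0,0,246),(-130,-60,8),(-130,60,8),(-95,-19,243),(-95,19,243)])
for u in proj("wrist1",P):cv2.drawMarker(im,tuple(int(round(x)) for x in u),(0,255,0),1,8)
print(proj("wrist1",P))
cv2.imwrite("pics/w1.png",im)
E
```

```text
[0.5384 0.2095 0.3987] [-3.141   0.0008  1.1578] 2.35
[[246.6311 160.2881]
 [246.5392 185.6223]
 [245.7124  54.4793]
 [285.6154 155.5143]
 [214.083  155.4762]
 [266.2755 161.6625]
 [226.6568 161.6407]]
```

View pics/w1.png

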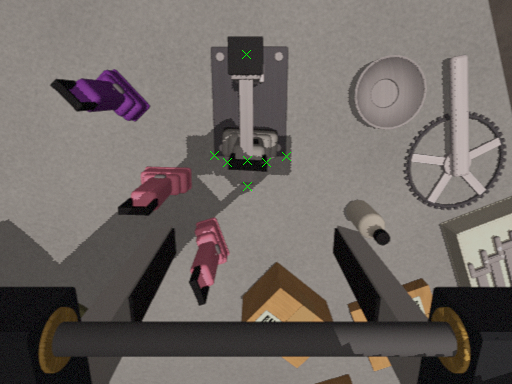

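The cap and eye match the prediction, at (246,56) and (247,162). The tip and plate front edge don't obviously match, so I'll enlarge.

```bash
python3 - <<'E'
import cv2
a=cv2.imread("pics/w1raw.png")[30:200,190:310]
a=cv2.convertScaleAbs(a,alpha=1.6,beta=20)
cv2.imwrite("pics/w1c.png",cv2.resize(a,None,fx=3.5,fy=3.5,interpolation=cv2.INTER_CUBIC))
E
```

```text
(no output)
```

View pics/w1c.png

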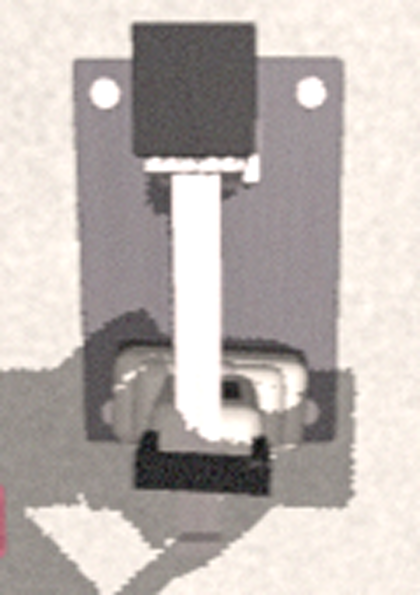

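The enlargement agrees: plate front edge at v≈155, tip at (247,183), eye crossbar centred at (248,165). So the eye sits about 5 mm tipward of the seat, at roughly (0.5385, 0.2275). Next I align and descend.

>>> apply_moves(
  deltas=[
    [0, 0, 1, 0, 0, 0, 0],
    [0, 0, 0.8, 0, 0, 0, 0],
    [0, 0, 0, -2, 0, 0, 0],
    [0, 0, 0, -3, 0, 0, 0],
    [0, 0, 0, -3, 0, 0, 0],
    [0, 0, 0, -2.5, 0, 0, 0],
    [0, 0, 0, -1.5, 0, 0, 0],
    [0, 0, 0, 0, 0, 0, 0],
    [0, 0, 0, 0, 0, 0, 0],
  ],
)

```text
time_s: 3.3
ee_pos: [0.5387, 0.2273, 0.28]
eef_rot: [3.141, -0.0, 1.157]
force: [-0.2, 0.6, 0.6]
grip_width: 0.094
grip_force: 0.0
```

```bash
python3 - <<'E'
from station import ctrl
import cv2
o=ctrl.get_obs();print(o["ee_pos"],o["eef_rot"])
c=ctrl.camera("wrist")["img"][:,:,::-1]
cv2.imwrite("pics/w2.png",cv2.convertScaleAbs(c,alpha=1.4,beta=15))
E
```

```text
[0.53867336 0.22733079 0.28003324] [ 3.14104586e+00 -4.97079484e-04  1.15742376e+00]
```

View pics/w2.png

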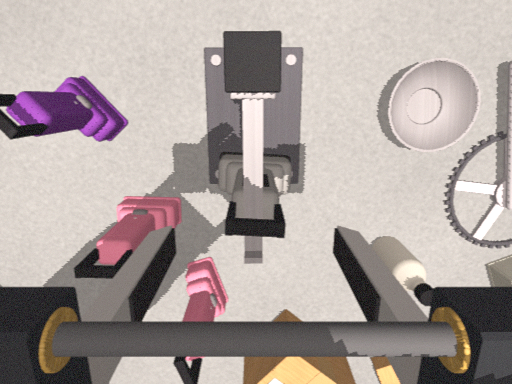

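Eye at (255,225), tip top at (253,256), all centred between the jaws at column 254. I'll measure the along-hook offset.

```bash
python3 - <<'E'
from h import *
from station import ctrl
from scipy.spatial.transform import Rotation as R
c=dict(np.load("wrist0.npz"));o=ctrl.get_obs()
W=np.eye(4);W[:3,:3]=R.from_euler("xyz",o["eef_rot"]).as_matrix();W[:3,3]=o["ee_pos"]
M=W@c["hand_eye"];K=c["K"]
for n,uv,z in[("eye",(255,226),.243),("eyeend L",(226,225),.243),("eyeend R",(284,227),.243),("tip",(253,257),.246)]:
    d=M[:3,:3]@np.array([(uv[0]-K[0,2])/K[0,0],-(uv[1]-K[1,2])/K[1,1],-1]);p=M[:3,3]+d*(z-M[2,3])/d[2]
    print(n,p,"tool xy mm",1000*((p-W[:3,3])@W[:3,:3])[:2])
E
```

```text
eye [0.5414 0.2304 0.243 ] tool xy mm [3.7723 1.1548]
eyeend L [0.525  0.2383 0.243 ] tool xy mm [  4.446  -17.0546]
eyeend R [0.5579 0.2225 0.243 ] tool xy mm [ 3.0972 19.4016]
tip [0.5322 0.2126 0.246 ] tool xy mm [-16.1983  -0.1012]
```

>>> apply_moves(
  deltas=[
    [0, 0.15, 0.2, -2, 0, 0, 0],
    [0, 0, 0, -2.5, 0, 0, 0],
    [0, 0, 0, -2.5, 0, 0, 0],
    [0, 0, 0, -1.5, 0, 0, 0],
    [0, 0, 0, -1, 0, 0, 0],
    [0, 0, 0, 0, 0, 0, 0],
    [0, 0, 0, 0, 0, 0, 0],
  ],
)

```text
time_s: 4.05
ee_pos: [0.5405, 0.2294, 0.1854]
eef_rot: [3.14, -0.001, 1.158]
force: [0.4, 0.4, 0.3]
grip_width: 0.0942
grip_force: 0.0
```

>>> apply_moves(
  deltas=[
    [100, 0, 0, 0, 0, 0, 0],
    [150, 0, 0, 0, 0, 0, 0],
    [200, 0, 0, 0, 0, 0, 0],
    [255, 0, 0, 0, 0, 0, 0],
    [255, 0, 0, 0, 0, 0, 0],
    [255, 0, 0, 0, 0, 0, 0],
    [255, 0, 0, 0, 0, 0, 0],
    [255, 0, 0, 0, 0, 0, 0],
  ],
  grip_force=25,
)

```text
time_s: 4.85
ee_pos: [0.54, 0.2292, 0.1842]
eef_rot: [3.142, 0.0, 1.158]
force: [0.0, -0.1, 0.1]
grip_width: 0.0374
grip_force: 25.0
```

```bash
python3 - <<'E'
from h import *
def ray(n,uv,z):
    c=C[n];M=c["pose"];K=c["K"];d=M[:3,:3]@np.array([(uv[0]-K[0,2])/K[0,0],-(uv[1]-K[1,2])/K[1,1],-1]);return M[:3,3]+d*(z-M[2,3])/d[2]
a=np.array([np.cos(1.1579),np.sin(1.1579)]);b=np.array([-a[1],a[0]])
for n,uv,z in[("scene",(305,205),0),("scene",(308,155),.179),("side",(283,315),0),("side",(283,275),.179),("scene",(267,211),0),("scene",(268,165),.179),("side",(251,322),.179)]:
    p=ray(n,uv,z)[:2];d=p-[.541,.233];print(n,uv,p,"along,lat mm",1000*d@a,1000*d@b)
E
```

```text
scene (305, 205) [0.3981 0.2168] along,lat mm -72.20624989055185 124.39978905321476
scene (308, 155) [0.3905 0.2167] along,lat mm -75.32238141373338 131.35441941813156
side (283, 315) [0.3677 0.2246] along,lat mm -77.24795584676129 155.4035363677089
side (283, 275) [0.3805 0.2198] along,lat mm -76.47524072532859 141.72167291446075
scene (267, 211) [0.4022 0.0856] along,lat mm -190.71298891673342 67.94276293164472
scene (268, 165) [0.425  0.0779] along,lat mm -188.5851581478824 44.01385653292083
side (251, 322) [0.3766 0.3695] along,lat mm 59.016479945157165 205.3607294044315
```

>>> apply_moves(
  deltas=[
    [255, 0, 0, 0.4, 0, 0, 0],
    [255, 0, 0, 0.5, 0, 0, 0],
    [255, 0, 0, 0.5, 0, 0, 0],
    [255, 0, 0, 0.4, 0, 0, 0],
    [255, 0, 0, 0, 0, 0, 0],
    [255, 0, 0, 0, 0, 0, 0],
  ],
)

```text
time_s: 5.45
ee_pos: [0.54, 0.2292, 0.2022]
eef_rot: [3.142, -0.0, 1.158]
force: [-0.3, 0.1, -2.8]
grip_width: 0.0378
grip_force: 25.0
```

>>> apply_moves(
  deltas=[
    [255, -0.2, -0.45, 0, 0, 0, 0],
    [255, -0.3, -0.7, 0, 0, 0, 0],
    [255, -0.4, -0.9, 0, 0, 0, 0],
    [255, -0.4, -0.9, 0, 0, 0, 0],
    [255, -0.4, -0.9, 0, 0, 0, 0],
    [255, -0.3, -0.7, 0, 0, 0, 0],
    [255, 0, 0, 0, 0, 0, 0],
    [255, 0, 0, 0, 0, 0, 0],
  ],
)

```text
time_s: 6.25
ee_pos: [0.5201, 0.1837, 0.2024]
eef_rot: [3.141, -0.0, 1.157]
force: [-0.5, -0.2, -2.1]
grip_width: 0.038
grip_force: 25.0
```

>>> apply_moves(
  deltas=[
    [255, 0, 0, 1, 0, 0, 0],
    [255, 0, 0, 2, 0, 0, 0],
    [255, 0, 0, 3, 0, 0, 0],
    [255, 0, 0, 3, 0, 0, 0],
    [255, 0, 0, 3, 0, 0, 0],
    [255, 0, 0, 2, 0, 0, 0],
    [255, 0, 0, 1, 0, 0, 0],
    [255, 0, 0, 0, 0, 0, 0],
  ],
)

```text
time_s: 7.05
ee_pos: [0.5202, 0.184, 0.3534]
eef_rot: [3.14, -0.001, 1.158]
force: [-0.0, 0.6, -3.2]
grip_width: 0.0382
grip_force: 25.0
```

>>> apply_moves(
  deltas=[
    [255, -0.3, -1, 0, 0, 0, -0.03],
    [255, -0.6, -2.1, 0, 0, 0, -0.07],
    [255, -0.7, -2.8, 0, 0, 0, -0.08],
    [255, -0.8, -3, 0, 0, 0, -0.08],
    [255, -0.8, -3, 0, 0, 0, -0.08],
    [255, -0.8, -3, 0, 0, 0, -0.08],
    [255, -0.8, -3, 0, 0, 0, -0.08],
    [255, -0.8, -3, 0, 0, 0, -0.08],
    [255, -0.7, -2.7, 0, 0, 0, -0.07],
    [255, -0.5, -1.7, 0, 0, 0, -0.04],
  ],
)

```text
time_s: 8.05
ee_pos: [0.4508, -0.0712, 0.351]
eef_rot: [-3.141, 0.002, 0.462]
force: [-0.1, -0.2, -2.6]
grip_width: 0.0379
grip_force: 25.0
```

>>> apply_moves(
  deltas=[
    [255, -0.2, -0.8, -0.5, 0, 0, -0.013],
    [255, 0, 0, -1.5, 0, 0, 0],
    [255, 0, 0, -2, 0, 0, 0],
    [255, 0, 0, -1.5, 0, 0, 0],
    [255, 0, 0, -0.7, 0, 0, 0],
    [255, 0, 0, 0, 0, 0, 0],
    [255, 0, 0, 0, 0, 0, 0],
    [255, 0, 0, 0, 0, 0, 0],
  ],
)

```text
time_s: 8.85
ee_pos: [0.4502, -0.0772, 0.2908]
eef_rot: [3.141, -0.001, 0.455]
force: [0.3, 0.2, -2.8]
grip_width: 0.0379
grip_force: 25.0
```

```bash
python3 - <<'E'
from station import ctrl
from h import *
import cv2
o=ctrl.get_obs();print(o["ee_pos"],o["eef_rot"])
yaw=o["eef_rot"][2];e=o["ee_pos"];out=[]
for n,f in(("scene",(140,265,150,260)),("side",(240,365,110,220))):
    im=np.ascontiguousarray(ctrl.camera(n)["img"][:,:,::-1])
    # predicted scanner points, window at z=TCP-120.5
    zw=1000*e[2]-120.5
    P=T([e[0],e[1],yaw],[(sx*18,sy*38,zw+z) for z in(0,42) for sx in(-1,1) for sy in(-1,1)])
    x0,x1,y0,y1=f;k=3.1;cr=cv2.resize(im[y0:y1,x0:x1],None,fx=k,fy=k,interpolation=cv2.INTER_CUBIC)
    L=T([.4729,-.0823,.4551],[(-18,15,91)])
    for p,col in((P,(0,255,0)),(L,(0,0,255))):
        for u in proj(n,p):cv2.drawMarker(cr,tuple(((u-(x0,y0)+.5)*k).astype(int).tolist()),col,1,7)
    out.append(cv2.resize(cr,(388,341)))
cv2.imwrite("pics/s3.png",np.hstack(out))
E
```

```text
[ 0.4502 -0.0772  0.2908] [ 3.1409 -0.0008  0.4549]
```

View pics/s3.png

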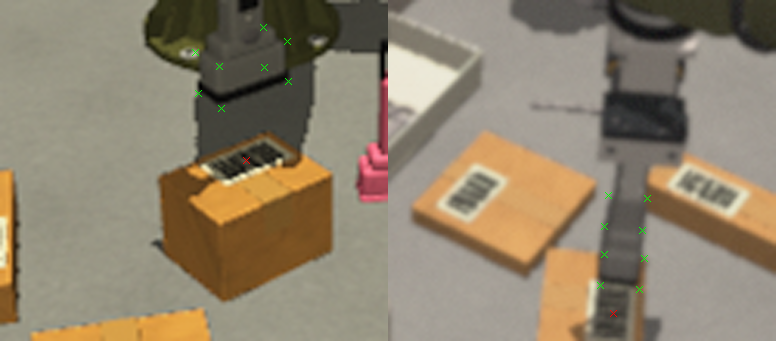

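The scanner is upright over the label, with its head outline close to the prediction (near-bottom corner at (220,104), side bottom right at (639,284)), perhaps 3–5 mm high. I'll lower it 3 mm and hold for more than 2 s.

>>> apply_moves(
  deltas=[
    [255, 0, 0, -0.3, 0, 0, 0],
    [255, 0, 0, 0, 0, 0, 0],
    [255, 0, 0, 0, 0, 0, 0],
    [255, 0, 0, 0, 0, 0, 0],
    [255, 0, 0, 0, 0, 0, 0],
    [255, 0, 0, 0, 0, 0, 0],
    [255, 0, 0, 0, 0, 0, 0],
    [255, 0, 0, 0, 0, 0, 0],
    [255, 0, 0, 0, 0, 0, 0],
    [255, 0, 0, 0, 0, 0, 0],
  ],
)

```text
time_s: 9.95
ee_pos: [0.45, -0.0773, 0.2872]
eef_rot: [3.142, -0.0, 0.455]
force: [0.0, 0.8, -2.2]
grip_width: 0.0378
grip_force: 25.0
```

>>> apply_moves(
  deltas=[
    [255, 0, 0, 0, 0, 0, 0],
    [255, 0, 0, 0, 0, 0, 0],
    [255, 0, 0, 0, 0, 0, 0],
    [255, 0, 0, 0, 0, 0, 0],
    [255, 0, 0, 0, 0, 0, 0],
    [255, 0, 0, 0, 0, 0, 0],
    [255, 0, 0, 0, 0, 0, 0],
    [255, 0, 0, 0, 0, 0, 0],
    [255, 0, 0, 0, 0, 0, 0],
    [255, 0, 0, 0, 0, 0, 0],
  ],
)

```text
time_s: 10.95
ee_pos: [0.45, -0.0773, 0.2872]
eef_rot: [-3.142, -0.0, 0.455]
force: [0.1, -0.4, -1.6]
grip_width: 0.0379
grip_force: 25.0
```

>>> apply_moves(
  deltas=[
    [255, 0, 0, 0, 0, 0, 0],
    [255, 0, 0, 0, 0, 0, 0],
    [255, 0, 0, 0, 0, 0, 0],
    [255, 0, 0, 0, 0, 0, 0],
    [255, 0, 0, 0, 0, 0, 0],
    [255, 0, 0, 0, 0, 0, 0],
    [255, 0, 0, 0, 0, 0, 0],
    [255, 0, 0, 0, 0, 0, 0],
  ],
)

```text
time_s: 11.75
ee_pos: [0.45, -0.0773, 0.2872]
eef_rot: [-3.142, 0.0, 0.455]
force: [0.1, -0.2, -2.7]
grip_width: 0.0377
grip_force: 25.0
```

>>> apply_moves(
  deltas=[
    [255, 0, 0, 0.5, 0, 0, 0],
    [255, 0, 0, 1.5, 0, 0, 0],
    [255, 0, 0, 2, 0, 0, 0],
    [255, 0, 0, 2, 0, 0, 0],
    [255, 0, 0, 0.5, 0, 0, 0],
    [255, 0, 0, 0, 0, 0, 0],
  ],
)

```text
time_s: 12.35
ee_pos: [0.4501, -0.0773, 0.3525]
eef_rot: [3.141, -0.001, 0.455]
force: [-0.0, 0.2, -3.3]
grip_width: 0.0376
grip_force: 25.0
```

Back to the pre-hook position (0.520, 0.184, 0.3525), yaw 1.158.

>>> apply_moves(
  deltas=[
    [255, 0.3, 1, 0, 0, 0, 0.03],
    [255, 0.6, 2.1, 0, 0, 0, 0.07],
    [255, 0.7, 2.8, 0, 0, 0, 0.08],
    [255, 0.8, 3, 0, 0, 0, 0.08],
    [255, 0.8, 3, 0, 0, 0, 0.08],
    [255, 0.8, 3, 0, 0, 0, 0.08],
    [255, 0.8, 3, 0, 0, 0, 0.08],
    [255, 0.8, 3, 0, 0, 0, 0.08],
    [255, 0.7, 2.7, 0, 0, 0, 0.07],
    [255, 0.5, 1.7, 0, 0, 0, 0.04],
  ],
)

```text
time_s: 13.35
ee_pos: [0.5178, 0.178, 0.3508]
eef_rot: [-3.14, 0.001, 1.15]
force: [-0.6, 0.0, -2.9]
grip_width: 0.038
grip_force: 25.0
```

>>> apply_moves(
  deltas=[
    [255, 0.2, 0.8, 0, 0, 0, 0.013],
    [255, 0, 0, -1, 0, 0, 0],
    [255, 0, 0, -2.5, 0, 0, 0],
    [255, 0, 0, -3, 0, 0, 0],
    [255, 0, 0, -2, 0, 0, 0],
    [255, 0, 0, 0, 0, 0, 0],
    [255, 0, 0, 0, 0, 0, 0],
    [255, 0, 0, 0, 0, 0, 0],
  ],
)

```text
time_s: 14.15
ee_pos: [0.5204, 0.1834, 0.2686]
eef_rot: [3.14, -0.001, 1.157]
force: [0.1, 0.4, -3.1]
grip_width: 0.0378
grip_force: 25.0
```

>>> apply_moves(
  deltas=[
    [255, 0, 0, -1.5, 0, 0, 0],
    [255, 0, 0, -2.2, 0, 0, 0],
    [255, 0, 0, -2, 0, 0, 0],
    [255, 0, 0, -0.9, 0, 0, 0],
    [255, 0, 0, 0, 0, 0, 0],
    [255, 0, 0, 0, 0, 0, 0],
  ],
)

```text
time_s: 14.75
ee_pos: [0.5205, 0.1838, 0.2025]
eef_rot: [3.14, -0.001, 1.158]
force: [-0.2, -0.2, -1.9]
grip_width: 0.038
grip_force: 25.0
```

```bash
python3 - <<'E'
from station import ctrl
import cv2
o=ctrl.get_obs();print(o["ee_pos"],o["eef_rot"])
w=ctrl.camera("wrist")["img"][:,:,::-1];s=ctrl.camera("scene")["img"][145:250,305:385,::-1]
w=cv2.convertScaleAbs(w[40:300,150:360],alpha=1.4,beta=15)
cv2.imwrite("pics/w4.png",cv2.hconcat([cv2.resize(w,(420,520)),cv2.resize(s,(380,520),interpolation=cv2.INTER_CUBIC)]))
E
```

```text
[0.52048131 0.18383328 0.20245918] [ 3.14029028e+00 -1.10203800e-03  1.15768604e+00]
```

View pics/w4.png

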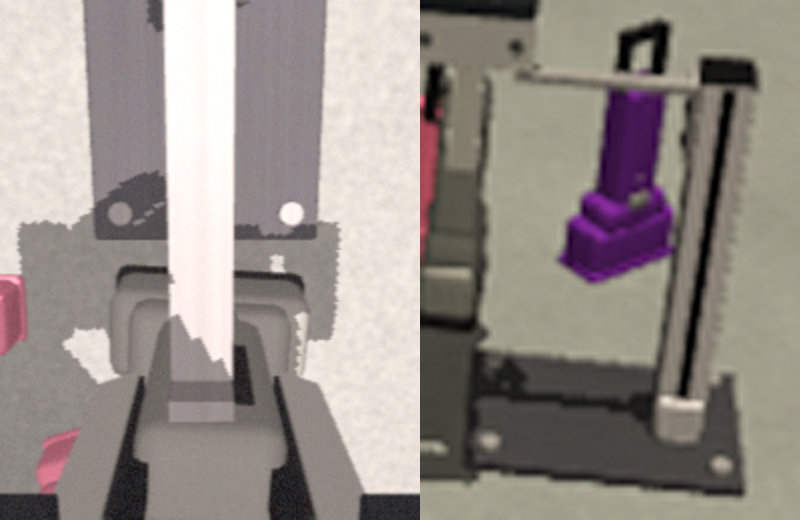

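The hook bar is centred over the handle and between the fingers (left crop, column ~200), so I insert along the hook.

>>> apply_moves(
  deltas=[
    [255, 0.2, 0.45, 0, 0, 0, 0],
    [255, 0.3, 0.7, 0, 0, 0, 0],
    [255, 0.4, 0.9, 0, 0, 0, 0],
    [255, 0.4, 0.9, 0, 0, 0, 0],
    [255, 0.4, 0.9, 0, 0, 0, 0],
    [255, 0.35, 0.85, 0, 0, 0, 0],
    [255, 0, 0, 0, 0, 0, 0],
    [255, 0, 0, 0, 0, 0, 0],
  ],
)

```text
time_s: 15.65
ee_pos: [0.5404, 0.2308, 0.201]
eef_rot: [-3.141, 0.0, 1.158]
force: [-0.8, 0.6, -2.9]
grip_width: 0.0379
grip_force: 25.0
```

>>> apply_moves(
  deltas=[
    [255, 0, 0, -0.4, 0, 0, 0],
    [255, 0, 0, -0.5, 0, 0, 0],
    [255, 0, 0, -0.4, 0, 0, 0],
    [255, 0, 0, -0.2, 0, 0, 0],
    [255, 0, 0, -0.2, 0, 0, 0],
    [255, 0, 0, 0, 0, 0, 0],
    [255, 0, 0, 0, 0, 0, 0],
  ],
)

```text
time_s: 16.35
ee_pos: [0.5405, 0.2307, 0.1842]
eef_rot: [3.142, -0.0, 1.158]
force: [0.4, -0.0, -2.7]
grip_width: 0.0376
grip_force: 25.0
```

>>> apply_moves(
  deltas=[
    [255, 0, 0, -0.1, 0, 0, 0],
    [255, 0, 0, 0, 0, 0, 0],
    [255, 0, 0, 0, 0, 0, 0],
  ],
)

```text
time_s: 16.65
ee_pos: [0.5407, 0.2308, 0.1841]
eef_rot: [3.141, -0.001, 1.158]
force: [-3.5, -1.5, 5.5]
grip_width: 0.038
grip_force: 25.0
```

>>> apply_moves(
  deltas=[
    [255, 0, 0, -0.1, 0, 0, 0],
    [255, 0, 0, 0, 0, 0, 0],
    [255, 0, 0, 0, 0, 0, 0],
  ],
)

```text
time_s: 16.95
ee_pos: [0.5408, 0.2309, 0.1841]
eef_rot: [3.14, -0.002, 1.158]
force: [-7.1, -2.8, 13.4]
grip_width: 0.0376
grip_force: 25.0
```

Contact with the bar: the eye is seated. I'll back off 1.5 mm and release gently.

>>> apply_moves(
  deltas=[
    [255, 0, 0, 0.15, 0, 0, 0],
    [255, 0, 0, 0, 0, 0, 0],
    [255, 0, 0, 0, 0, 0, 0],
  ],
)

```text
time_s: 17.25
ee_pos: [0.5407, 0.2308, 0.1841]
eef_rot: [3.141, -0.0, 1.158]
force: [-3.2, -0.7, 5.2]
grip_width: 0.038
grip_force: 25.0
```

>>> apply_moves(
  deltas=[
    [160, 0, 0, 0, 0, 0, 0],
    [140, 0, 0, 0, 0, 0, 0],
    [120, 0, 0, 0, 0, 0, 0],
    [80, 0, 0, 0, 0, 0, 0],
    [40, 0, 0, 0, 0, 0, 0],
    [0, 0, 0, 0, 0, 0, 0],
    [0, 0, 0, 0, 0, 0, 0],
    [0, 0, 0, 0, 0, 0, 0],
    [0, 0, 0, 0, 0, 0, 0],
    [0, 0, 0, 0, 0, 0, 0],
  ],
  grip_force=5,
)

```text
time_s: 18.25
ee_pos: [0.5405, 0.2307, 0.1837]
eef_rot: [3.142, -0.0, 1.158]
force: [0.4, -0.2, -0.1]
grip_width: 0.094
grip_force: 0.0
```

>>> apply_moves(
  deltas=[
    [0, 0, 0, 1, 0, 0, 0],
    [0, 0, 0, 2, 0, 0, 0],
    [0, 0, 0, 2.5, 0, 0, 0],
    [0, 0, 0, 3, 0, 0, 0],
    [0, 0, 0, 3, 0, 0, 0],
    [0, 0, 0, 3, 0, 0, 0],
    [0, 0, 0, 3, 0, 0, 0],
    [0, 0, 0, 2, 0, 0, 0],
    [0, 0, 0, 0, 0, 0, 0],
    [0, 0, 0, 0, 0, 0, 0],
  ],
)

```text
time_s: 19.25
ee_pos: [0.5404, 0.2307, 0.3784]
eef_rot: [-3.142, 0.0, 1.158]
force: [-0.3, -0.1, -0.0]
grip_width: 0.0943
grip_force: 0.0
```

```bash
python3 - <<'E'
from station import ctrl
import cv2
w=ctrl.camera("wrist")["img"][:,:,::-1];s=ctrl.camera("scene")["img"][145:250,305:385,::-1]
w=cv2.convertScaleAbs(w[30:290,150:360],alpha=1.4,beta=15)
cv2.imwrite("pics/w5.png",cv2.hconcat([cv2.resize(w,(420,520)),cv2.resize(s,(380,520),interpolation=cv2.INTER_CUBIC)]))
E
```

```text
(no output)
```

View pics/w5.png

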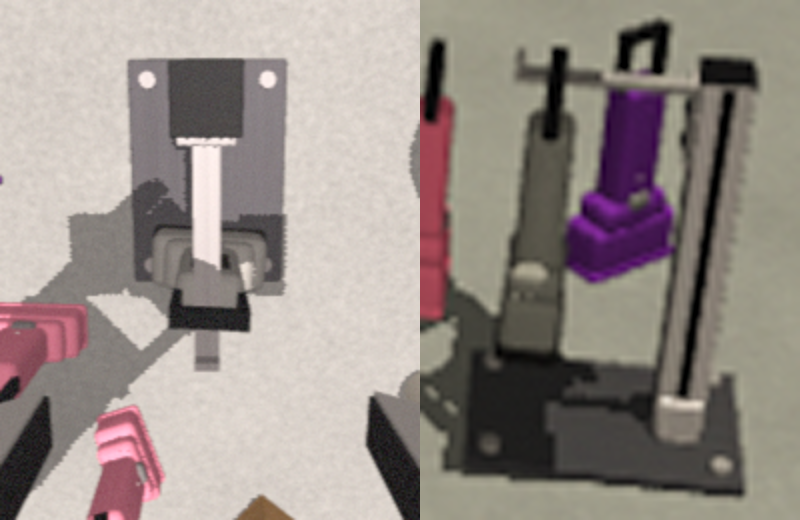

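The scanner hangs on the bar between tip and post, with the eye at left (210,315) and right (558,60). The gripper is clear.

```bash
python3 -c "
from station import ctrl
print(ctrl.hand_in())"
```

```text
the job is handed in; nothing more can be done
None
```

The grey scanner was held still, window down, about 8 cm above the tallest carton's label for over 2.5 s, then hung back on its hook and released; the job was handed in at about 19 s with the gripper clear.

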